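# Slide the cup tray home between kettle and honey pot

### The arm

A 7-joint arm with a two-finger parallel gripper is mounted at the origin on the work surface. World frame = base frame: x ahead of the robot, y to its left, z up, the work surface at z = 0. Lengths are in m, angles in rad, forces in N, time in s.
With the tool pointing down it reaches from about 0.35 to 0.9 m from the base axis. Payload 7.2 kg.
Tool frame: the origin (TCP) lies midway between the tips of the shut fingers; the grasp point (between the pads) lies behind it (ctrl.grasp_offset is the z of the grasp point in the tool frame, in m); z points along the fingers, y is the direction in which the jaws open and shut (so a half turn about z gives the same grasp; the last joint's range is limited). The gripper opens to 85 mm and grips with 20 to 120 N. Pads are 22 mm wide; open, the fingers measure 114 mm over their backs; the gripper's body (76 mm by 85 mm) begins 54 mm behind the grasp point. The pads swing forward as they close: fully open they stand 13 mm farther back than shut.
Start: joints at [1.219, 0.411, -0.013, 1.596, 0.006, 1.134, -0.082], TCP at [0.175, -0.6, 0.231] pointing down, gripper open.
Joint ranges: [-2.95, 2.95], [-0.29, 1.99], [-1.47, 1.44], [0.14, 2.54], [-1.03, 4.17], [0.13, 1.85], [-2.86, 2.86]. Speed limits (rad/s): [2.39, 2.39, 3.01, 3.01, 3.14, 3.14, 3.14].

### API

Orientations are given as a unit quaternion [x, y, z, w].
In Python, from workcell import ctrl gives the robot as it stands. The module is installed in compiled form; this text tells all that it offers.
- The arm moves only by the tool apply_moves, never from a script. Its argument "steps" is one flat list of numbers, 4 for each row, row after row: the shift along the tool's x, y, z in mm, then the turn about the tool's z in rad. A call has 1 to 8 rows; each row is the pose to reach, as a shift and turn from the pose commanded when the call began, along the tool's axes at that moment; what a row does not reach only later rows make up. A row lasts 1/10 s, in which the tool goes at most 50 mm and 8.59 degrees, less where a joint would pass 70% of its speed; a pose out of reach is approached as far as the arm can. A call with a gripper value outside its range is refused whole. "jaw" is the opening in per cent of the stroke, from 0 (shut) to 100 (fully open), set as the call begins (left out, the last holds). The fingers move at their own pace and stop on an object; "grip_force" is the grip in N (left out, the last holds). Time passes only in rows, so rows that repeat a pose let the fingers close. It gives the time, the measured TCP pose, the force and the opening at its end, in the units of the state.
- ctrl.read_state(): the state, without advancing time (a new reading comes with each control period).
- ctrl.grab_frame(name): name is "scene" or "top" or "wrist"; returns (picture, depth): 480x640x3 uint8, blue, green, red; 480x640 float32, m along the optical axis (not along the pixel's ray), 0 where there is no reading.
- ctrl.camera_model(name): a dict with "mtx" (3x3 intrinsics, pixels), "rvec" (rotation vector, rad) and "tvec" (3), from world to camera coordinates, as OpenCV has them. Camera axes: x right, y down, z forward; pixel columns grow to the right and rows downward; lengths in m; the calibration is good to about 2 mm. A picture is of the moment at which its call begins: read the wrist's pose just before it. camera_model takes no time and is no camera call; for the wrist camera it gives the pose at the moment of the call.
- ctrl.job_done(): hands the job in, once; it reports no verdict.
Trained networks look in the newest picture that a camera, given by its name, has taken for a name from the list of things; names that differ only in an ending like _2 or _b are one class to them, and where a whole thing is asked for, a point or a joint stands for the part that bears it (a point fixed in the world has none). Each returns a list of dicts, best first, with "p" (0 to 1); they miss things now and then, are a little off and sometimes report something else, mostly with a low value. They report only what shows in the picture. A call takes as long as a camera call.
- ctrl.outline_of(camera, label): "region" (480x640 bool, what is visible of it) and "point" ([column, row] in pixels, amid what is visible of it).
- ctrl.place_of(camera, label): "point" ([column, row] in pixels: a listed point, or the origin of a listed thing).
The state is a dict: "clock": time; "joint_pos": joint angles; "dq": joint speeds; "joint_efforts": joint torques, N m; "eef_pos": TCP position; "eef_rot": TCP orientation; "ft_force": force on the tool from outside, world axes, zero at the start; "ft_torque": the same for the moment, N m; "width": finger opening in m.
Only numpy, scipy, OpenCV 4.12 (cv2) and the standard library are available. Lean on these libraries where they do the work, as an engineer would, in place of code of your own. Each camera call takes 0.05 s, during which the arm holds its last target. There are 200 camera calls.

### The job

Put the wooden cup tray away at the end of the tiled shelf: with the fingertips, gently push it through the narrow gap between the kettle and the honey pot until its leading end comes to rest against the shelf's raised end tile. Push on the tray only: do not grip or lift anything, do not touch the glass cups, and keep all three standing upright on the tray. Leave the kettle, the honey pot, the lid, the spoon and the plant where they stand.

Things in the scene. Friction and masses are not known exactly. Their poses are not given: they have to be found in the camera images.
- shelf: Fixed shelf: strip of green glazed tile, light grout lines, 12 mm thick, lying on the plaster sill; it runs along its own y axis (left-right as the robot sees it, turned a little) and is flat on top. Origin on the sill (z = 0); the tile covers x from -220 to +300 mm and y from -450 to +290 mm in this frame, its top at z = 12 mm. All the other things except the plant stand on it (the cups on the tray).
- shelf_stop (a point): Point on the shelf's top at the foot of the raised end tile, on its inner face (which looks along the shelf's -y). The end tile is fixed, 15 mm thick, stands 30 mm above the shelf's top and spans the shelf's whole width (x). Same axes as the shelf.
- tray: Wooden cup tray to be pushed, loose: 90 mm wide (its x), 220 mm long (its y), 24 mm high; solid 18 mm board, a lip all round 6 mm wide and 6 mm high. 0.25 to 0.5 kg plus the cups; slides on the tile with a few newtons. Starts 27 to 34 cm before the gap (towards the shelf's -y), up to 85 mm to the side of the gap's middle, turned up to 0.3 rad from the shelf. Origin at the underside's centre.
- tray_front (a point): Centre of the tray's leading end (its +y end), at the underside; this end goes through the gap and to the end tile.
- tray_back (a point): Centre of the tray's rear end (its -y end), at the underside: the end to push on.
- kettle: Squat aluminium kettle, full, 1.9 kg, loose and to be left in place. Round: 75 mm greatest radius (from 10 to 30 mm up), narrowing above to a lid 44 mm in radius at 70 mm and a black knob whose top is at 99 mm; short spout along its +y, starting from the shoulder (reaches 112 mm from the axis, 84 mm up), wire handle folded down on the shoulder. Origin at the centre of its base, on the shelf. It stands on either side of the gap, the honey pot on the other.
- honey_pot: Closed ceramic honey pot with beehive ribs, full, 1.0 kg, loose and to be left in place. Round: 48 mm greatest radius (from 20 to 45 mm up), lid at 66 to 80 mm, knob top at 94 mm. Origin at the centre of its base, on the shelf. Measured along the shelf's x the free gap between kettle and honey pot is about 98 mm, 8 mm more than the tray's width; along the shelf's y their axes differ by up to 12 mm.
- cup_a: Small glass cup standing loose on the tray near its rear end; 46 mm high, 38 mm across the foot, 48 mm across the rim, 70 g; origin at the centre of its underside.
- cup_b: The same glass cup, at the tray's middle.
- cup_c: The same glass cup, near the tray's leading end.
- lid: Bystander: grey silicone lid, 96 mm across, 20 mm high with its knob, a steel spring clip on its rim; lies on the shelf's far (+x) side. Origin at the centre of its underside.
- spoon: Bystander: wooden spoon 160 mm long lying on the shelf's far (+x) side, roughly along the shelf's y. Origin at its underside, near the middle.
- plant: Bystander: succulent in a terracotta pot, 96 mm across, 105 mm high, on the sill beyond the end tile. Origin at the centre of its underside.

How it is judged:
At the end, for the whole second after the job is handed in: The centre of the tray's leading end is within 10 mm of the raised end tile, the tray lies flat on the shelf in the gap between kettle and honey pot (which stand within 5 mm of where they stood), at rest, with all three cups standing upright on it (y of tray_front in the frame of shelf above 0.265 m and horizontal distance between tray and kettle below 0.165 m and horizontal distance between tray and honey_pot below 0.145 m and linear speed of tray below 0.01 m/s and angle between tray's own z axis and vertical below 0.05 rad and z of tray in the frame of shelf below 0.016 m and angle between each of cup_a, cup_b, cup_c's own z axis and vertical below 0.15 rad and z of cup_a in the frame of tray between 0.014 and 0.022 m and linear speed of each of cup_a, cup_b, cup_c below 0.02 m/s and z of cup_b in the frame of tray between 0.014 and 0.022 m and z of cup_c in the frame of tray between 0.014 and 0.022 m); the robot touches nothing.
It fails at once if the tray is lifted or tipped (z of tray in the frame of shelf above 0.02 m or angle between tray's own z axis and vertical above 0.12 rad).
It fails at once if the tray is pinched or rammed (more than 38 N from the fingers) (contact force between the fingers and tray above 38 N).
It fails at once if the robot pushes or grips a cup, or a cup tips over or comes off the tray (angle between any of cup_a, cup_b, cup_c's own z axis and vertical above 0.35 rad or z of any of cup_a, cup_b, cup_c in the frame of tray above 0.028 m or contact force between any of the arm, the fingers and cup_a above 1.5 N or contact force between any of the arm, the fingers and cup_b above 1.5 N or contact force between any of the arm, the fingers and cup_c above 1.5 N).
It fails at once if the kettle or the honey pot is shoved aside (more than 5 mm), lifted or tipped (distance of any of kettle, honey_pot from where it was at the start of the episode above 0.005 m or angle between any of kettle, honey_pot's own z axis and vertical above 0.1 rad).
It fails at once if the silicone lid, the spoon or the plant pot is disturbed (moved more than 10 mm) (distance of any of lid, spoon, plant from where it was at the start of the episode above 0.01 m).
It also fails if it takes over 72 s, if anything falls off the work surface, if the arm or the gripper's body presses on something with over 40 N, if the wrist force passes 120 N, or if a joint passes its speed limit or range.

## Working session

There is one attempt and no reset: what is moved stays moved. The work goes in short steps, Python scripts to look and compute and a tool call to move; the robot and the scene stay as the last step left them, time stands still between calls to the robot, and variables do not carry over. Pictures are saved under pics/ and viewed, about 8 in all and at most 12, crops included, and the job is handed in when it is done.

Besides the shell and the picture viewer there is one more tool, called after "Call:" by a JSON object that holds its "fn" and its "kwargs", one argument or row to a line. apply_moves: Moves the arm, as the interface text tells. Its arguments: {"type":"object","properties":{"steps":{"type":"array","items":{"type":"number"}},"jaw":{"type":"number"},"grip_force":{"type":"number"}},"required":["steps"]}

```bash
mkdir -p pics; ls
python3 - <<'E'
from workcell import ctrl
import cv2,numpy as np
ims=[]
for c in ("scene","top"):
    im,d=ctrl.grab_frame(c); ims.append(im)
    m=ctrl.camera_model(c); R=cv2.Rodrigues(m["rvec"])[0]; K=m["mtx"]; t=np.ravel(m["tvec"])
    print(c,K[0,0],"campos",(-R.T@t).round(3),"fwd",R[2].round(2))
    np.savez(f"{c}.npz",im=im,d=d,K=K,R=R,t=t)
    for l in ["shelf","shelf_stop","tray","tray_front","tray_back","kettle","honey_pot","cup_a","lid","spoon","plant"]:
        for q in ctrl.place_of(c,l)[:3]:
            u,v=q["point"]; ui,vi=int(np.clip(u,0,639)),int(np.clip(v,0,479)); z=d[vi,ui]
            ray=R.T@np.linalg.inv(K)@[u,v,1]; C=-R.T@t
            P=C+ray*z; Q=C+ray*((0.012-C[2])/ray[2])
            print(l,round(q["p"],2),np.round([u,v]),"depthpt",P.round(3),"z=.012",Q.round(3))
cv2.imwrite("pics/scene.png",ims[0]);cv2.imwrite("pics/top.png",ims[1])
s=ctrl.read_state();print(s["clock"],s["eef_pos"],s["eef_rot"],s["width"],ctrl.grasp_offset)
E
```

```text
pics
scene 557.7181842888858 campos [ 1.366 -0.059  0.795] fwd [-0.71  0.18 -0.68]
shelf 0.94 [266. 244.] depthpt [0.51  0.054 0.013] z=.012 [0.508 0.054 0.012]
shelf_stop 0.69 [387. 212.] depthpt [0.489 0.331 0.017] z=.012 [0.484 0.334 0.012]
shelf_stop 0.39 [469. 209.] depthpt [0.549 0.493 0.035] z=.012 [0.525 0.51  0.012]
tray 0.73 [183. 253.] depthpt [ 0.504 -0.112  0.029] z=.012 [ 0.485 -0.114  0.012]
tray_front 0.95 [234. 246.] depthpt [ 0.522 -0.012  0.037] z=.012 [ 0.494 -0.01   0.012]
tray_back 0.89 [129. 252.] depthpt [ 0.474 -0.217  0.032] z=.012 [ 0.45  -0.221  0.012]
kettle 0.62 [338. 261.] depthpt [0.664 0.164 0.077] z=.012 [0.601 0.184 0.012]
honey_pot 0.84 [302. 199.] depthpt [0.425 0.155 0.045] z=.012 [0.383 0.164 0.012]
cup_a 0.95 [208. 244.] depthpt [ 0.507 -0.061  0.041] z=.012 [ 0.474 -0.061  0.012]
cup_a 0.76 [181. 241.] depthpt [ 0.497 -0.112  0.054] z=.012 [ 0.448 -0.115  0.012]
cup_a 0.59 [152. 246.] depthpt [ 0.484 -0.169  0.045] z=.012 [ 0.446 -0.174  0.012]
lid 0.47 [150. 341.] depthpt [ 0.71  -0.189  0.026] z=.012 [ 0.697 -0.192  0.012]
lid 0.38 [181. 251
[... 874 characters left out ...]
honey_pot 0.7 [320. 336.] depthpt [0.382 0.169 0.104] z=.012 [0.38  0.172 0.012]
cup_a 0.84 [494. 295.] depthpt [ 0.462 -0.163  0.036] z=.012 [ 0.463 -0.17   0.012]
cup_a 0.83 [437. 280.] depthpt [ 0.489 -0.053  0.035] z=.012 [ 0.491 -0.057  0.012]
cup_a 0.75 [471. 289.] depthpt [ 0.474 -0.119  0.034] z=.012 [ 0.475 -0.124  0.012]
lid 0.6 [391. 169.] depthpt [0.71  0.034 0.032] z=.012 [0.716 0.032 0.012]
spoon 0.89 [501. 178.] depthpt [ 0.699 -0.188  0.019] z=.012 [ 0.701 -0.19   0.012]
plant 0.76 [152. 262.] depthpt [0.515 0.489 0.076] z=.012 [0.522 0.51  0.012]
1.2 [ 0.17498022 -0.60000587  0.23128618] [9.89950081e-01 1.41417242e-01 5.96096873e-07 9.74219212e-06] 0.0854334978166069 -0.0187
```

View pics/top.png

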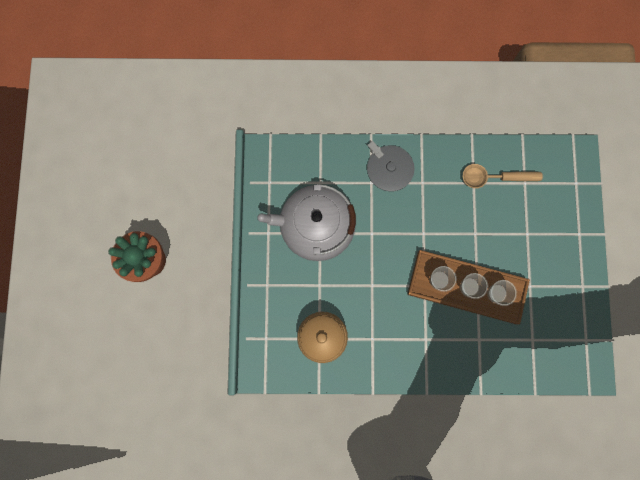

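View pics/scene.png

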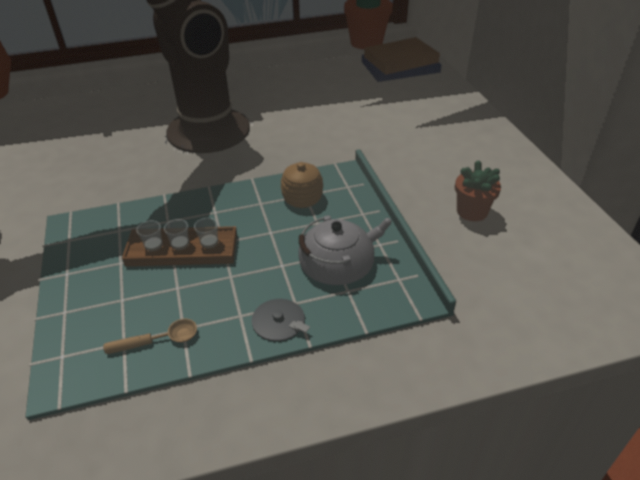

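The top view shows the tray around (468,287), kettle (317,220) and honey pot (322,338). The end tile is at column ~238, and the spoon and lid are well off the path. Next I'll measure precisely from the depth clouds.

```bash
cat > h.py <<'E'
from workcell import ctrl
import cv2,numpy as np
from scipy.optimize import least_squares
def cloud(c,fresh=True):
    im,d=ctrl.grab_frame(c)
    m=ctrl.camera_model(c);R=cv2.Rodrigues(m["rvec"])[0];t=np.ravel(m["tvec"])
    v,u=np.mgrid[:480,:640]; uv=np.stack([u,v,np.ones_like(u)],-1)
    P=(uv@np.linalg.inv(m["mtx"]).T*d[...,None]-t)@R
    P[d==0]=np.nan
    return im,P,m
def plane(m,mask,z):
    R=cv2.Rodrigues(m["rvec"])[0];C=-R.T@np.ravel(m["tvec"])
    v,u=np.nonzero(mask) if mask.dtype==bool else (mask[:,1],mask[:,0])
    r=np.stack([u,v,np.ones(len(u))],1)@np.linalg.inv(m["mtx"]).T@R
    return (C+r*((z-C[2])/r[:,2])[:,None])[:,:2]
def circ(p):
    f=lambda q:np.hypot(p[:,0]-q[0],p[:,1]-q[1])-q[2]
    return least_squares(f,[*p.mean(0),.05],loss="soft_l1",f_scale=.002).x
E
python3 - <<'E'
from h import *
im,P,m=cloud("top")
hsv=cv2.cvtColor(im,cv2.COLOR_BGR2HSV)
for nm,z in (("tray",.036),("kettle",.037),("honey_pot",.045)):
    q=ctrl.outline_of("top",nm)
    for o in q[:2]:
        c=max(cv2.findContours(o["region"].astype(np.uint8),0,1)[0],key=cv2.contourArea)[:,0,:]
        p=plane(m,c,z).astype(np.float32)
        print(nm,o["p"],len(c),"circ",circ(p).round(4))
        if nm=="tray":
            r=cv2.minAreaRect(p); print(r, cv2.boxPoints(r).round(4).tolist())
        np.save(nm+"_m.npy",o["region"]) if o is q[0] else 0
# heights check + end tile
z=P[...,2]; x=P[...,0]; y=P[...,1]
tm=np.load("tray_m.npy"); print("tray z pct",np.nanpercentile(z[tm],[10,30,50,70,90]).round(4))
g=(hsv[...,0]>75)&(hsv[...,0]<95)&(hsv[...,1]>70)
print("tile z",np.nanmedian(z[g]))
e=g&(z>.032)&(z<.055)&(y>.28)&(y<.42); q=np.stack([x[e],y[e]],1); print("endtile n",e.sum())
r=cv2.minAreaRect(q.astype(np.float32));print(r)
l=cv2.fitLine(q.astype(np.float32),cv2.DIST_HUBER,0,.01,.01).ravel();print("line",l)
# shelf outline on z=.012
c=max(cv2.findContours(g.astype(np.uint8),0,1)[0],key=cv2.contourArea)[:,0,:]
r=cv2.minAreaRect(plane(m,c,.012).astype(np.float32));print("shelf rect",r)
E
```

```text
tray 0.86 302 circ [ 0.4788 -0.1136  0.0863]
((0.4776921272277832, -0.11282148957252502), (0.22078999876976013, 0.09091644734144211), 75.48992919921875) [[0.4059999883174896, -0.20829999446868896], [0.49399998784065247, -0.23109999299049377], [0.5493999719619751, -0.01730000041425228], [0.46129998564720154, 0.005400000140070915]]
tray 0.26 145 circ [0.7134 0.0372 0.0474]
((0.7146224975585938, 0.036870479583740234), (0.09436004608869553, 0.10004645586013794), 85.3169174194336) [[0.6608999967575073, -0.006099999882280827], [0.7605999708175659, -0.0142000000923872], [0.7682999968528748, 0.07980000227689743], [0.6686000227928162, 0.08799999952316284]]
kettle 0.97 246 circ [0.6016 0.1812 0.0754]
honey_pot 0.68 145 circ [0.38   0.1675 0.0474]
tray z pct [0.0276 0.0294 0.0308 0.0326 0.0363]
tile z 0.014208145195170765
endtile n 0
((0.0, 0.0), (0.0, 0.0), 0.0)Traceback (most recent call last):
  File "<stdin>", line 20, in <module>
cv2.error: OpenCV(4.12.0) /io/opencv/modules/imgproc/src/linefit.cpp:50: error: (-215:Assertion failed) count > 0 in function 'fitLine2D_wods'
```

Run:
```python
from h import *
d=np.load("top.npz");im=d["im"];m=ctrl.camera_model("top")
hsv=cv2.cvtColor(im,cv2.COLOR_BGR2HSV)
print(hsv[200,[220,232,236,240,244,250]].tolist())
g=(hsv[...,0]>65)&(hsv[...,0]<100)&(hsv[...,1]>60)
# end tile outer(left) edge: first green pixel per row
rows=np.arange(150,380); u=np.array([np.nonzero(g[r,200:280])[0][0]+200 for r in rows])
for z in (.012,.042):
    p=plane(m,np.stack([u,rows],1),z); l=cv2.fitLine(p.astype(np.float32),cv2.DIST_HUBER,0,.01,.01).ravel(); print("left edge z",z,l.round(4))
# far/right/near edges
cols=np.arange(270,590); tp=np.array([np.nonzero(g[:,c])[0][0] for c in cols]); 
l=cv2.fitLine(plane(m,np.stack([cols,tp],1),.012).astype(np.float32),cv2.DIST_HUBER,0,.01,.01).ravel();print("far edge",l.round(4))
rw=np.arange(150,260); rt=np.array([np.nonzero(g[r])[0][-1] for r in rw])
l=cv2.fitLine(plane(m,np.stack([rt,rw],1),.012).astype(np.float32),cv2.DIST_HUBER,0,.01,.01).ravel();print("right edge",l.round(4))
```

```text
[[20, 31, 175], [21, 29, 174], [81, 53, 134], [80, 59, 104], [83, 55, 129], [84, 58, 128]]Traceback (most recent call last):
  File "<stdin>", line 7, in <module>
IndexError: index 0 is out of bounds for axis 0 with size 0
```

Run:
```python
from h import *
d=np.load("top.npz");im=d["im"];m=ctrl.camera_model("top")
hsv=cv2.cvtColor(im,cv2.COLOR_BGR2HSV)
g=(hsv[...,0]>65)&(hsv[...,0]<100)&(hsv[...,1]>42)
g=cv2.morphologyEx(g.astype(np.uint8),cv2.MORPH_OPEN,np.ones((3,3)))>0
F=lambda p:cv2.fitLine(p.astype(np.float32),cv2.DIST_HUBER,0,.01,.01).ravel().round(4)
rows=np.arange(150,380); u=np.array([np.nonzero(g[r,200:280])[0][0]+200 for r in rows])
for z in (.012,.042): print("end tile outer",z,F(plane(m,np.stack([u,rows],1),z)))
cols=np.arange(270,590); tp=np.array([np.nonzero(g[100:,c])[0][0]+100 for c in cols]); print("far",F(plane(m,np.stack([cols,tp],1),.012)))
rw=np.arange(150,260); rt=np.array([np.nonzero(g[r])[0][-1] for r in rw]); print("right",F(plane(m,np.stack([rt,rw],1),.012)))
```

```text
end tile outer 0.012 [1.     0.0071 0.4944 0.348 ]
end tile outer 0.042 [1.     0.0071 0.4921 0.3426]Traceback (most recent call last):
  File "<stdin>", line 9, in <module>
IndexError: index 0 is out of bounds for axis 0 with size 0
```

Call:
{"fn": "apply_moves", "kwargs": {
  "steps": [43, -31, 0, -0.13, 86, -61, 0, -0.26, 129, -92, 0, -0.39, 172, -122, 0, -0.52, 215, -153, 0, -0.65, 258, -184, 0, -0.78, 302, -214, 0, -0.91, 345, -245, 0, -1.034],
  "jaw": 59
}}

```text
clock: 2.2
eef_pos: [0.4243, -0.2848, 0.2317]
eef_rot: [0.789, 0.614, 0.0, 0.001]
ft_force: [1.4, -1.2, -0.1]
width: 0.0502
```

Call:
{"fn": "apply_moves", "kwargs": {
  "steps": [0, 0, 40, 0, 0, 0, 80, 0, 0, 0, 120, 0, 0, 0, 150, 0, 0, 0, 180, 0, 0, 0, 200, 0, 0, 0, 200, 0]
}}

```text
clock: 2.9
eef_pos: [0.4216, -0.2854, 0.0289]
eef_rot: [0.791, 0.612, -0.001, -0.002]
ft_force: [-0.7, 0.2, -0.5]
width: 0.0504
```

Call:
{"fn": "apply_moves", "kwargs": {
  "steps": [0, 4, 4, 0, 5, 11, 12, 0, 15, 11, 12, 0, 25, 11, 12, 0, 35, 11, 12, 0, 42, 11, 12, 0, 48, 11, 12, 0, 48, 11, 12, 0]
}}

```text
clock: 3.7
eef_pos: [0.4463, -0.2416, 0.0195]
eef_rot: [0.79, 0.613, 0.0, 0.0]
ft_force: [0.0, -1.0, -0.2]
width: 0.0508
```

```bash
cat >> h.py <<'E'
S0=(.6016,.1812,.380,.1675)
def tray(show=None):
    im,P,m=cloud("top")
    q=[o for o in ctrl.outline_of("top","tray") if o["region"].sum()>1500]
    s=ctrl.read_state(); e=s["eef_pos"]; print("t",round(s["clock"],2),"tcp",np.round(e,4),"az",round(2*np.arctan2(s["eef_rot"][1],s["eef_rot"][0]),4),"f",np.round(s["ft_force"],1))
    for o in q[:1]:
        c=max(cv2.findContours(o["region"].astype(np.uint8),0,1)[0],key=cv2.contourArea)[:,0,:]
        p=plane(m,c,.036).astype(np.float32); r=cv2.minAreaRect(p)
        b=cv2.boxPoints(r); a=b[1]-b[0]; bb=b[2]-b[1]
        L=a if np.hypot(*a)>np.hypot(*bb) else bb
        L=L*np.sign(L[1]); h=L/np.hypot(*L); 
        print("p",round(o["p"],2),"ctr",np.round(r[0],4),"size",np.round(r[1],4),"yaw",round(np.arctan2(-h[0],h[1]),4),"front",np.round(r[0]+h*.11,4),"rear",np.round(r[0]-h*.11,4))
    if show: cv2.imwrite(f"pics/{show}.png",im)
E
python3 - <<'E'
from h import *
tray("a1")
im,d=ctrl.grab_frame("scene");cv2.imwrite("pics/a2.png",cv2.resize(im[180:330,60:260],None,fx=3,fy=3))
E
```

```text
t 3.8 tcp [ 0.4459 -0.2428  0.0194] az 1.318 f [0.4 1.  0.2]
p 0.72 ctr [ 0.4783 -0.1127] size [0.2227 0.0943] yaw -0.2376 front [ 0.5042 -0.0058] rear [ 0.4524 -0.2196]
```

View pics/a2.png

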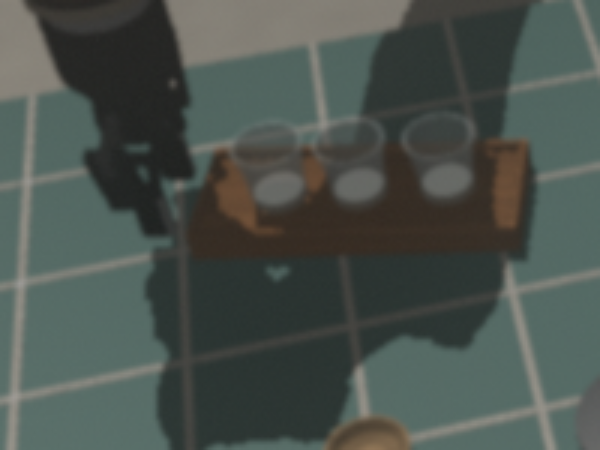

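```bash
cat > plan.py <<'E'
import numpy as np
def plan(tcp,az,cm,yaw,n=8,ds=6.,pre=0,kmax=4.,L=.03,xc=.4772,slope=-.007):
    """rows (mm,mm,mm,rad in the tool axes) moving the tool rigidly with the tray after pre mm of free approach"""
    tcp=np.array(tcp)[:2];cm=np.array(cm,float); h0=np.array([np.cos(az),np.sin(az)]);r0=np.array([h0[1],-h0[0]])
    y0=yaw; t=tcp+h0*pre/1e3; off=t-cm; out=[]
    if pre: out+=[pre*.5,0,0,0,pre,0,0,0]
    yt=-slope # shelf yaw: +y axis direction (-.007,1)
    while len(out)<4*n:
        e=cm[0]-(xc+slope*(cm[1]-.17)); k=np.clip(e/L**2-2/L*(yaw-yt),-kmax,kmax)
        yaw+=k*ds/1e3; cm+=ds/1e3*np.array([-np.sin(yaw),np.cos(yaw)])
        a=yaw-y0; p=cm+np.array([[np.cos(a),-np.sin(a)],[np.sin(a),np.cos(a)]])@off-tcp
        out+=[round(p@h0*1e3,1),round(p@r0*1e3,1),0,round(-a,3)]
    print(out); print("end cm",cm.round(4),"yaw",round(yaw,3))
E
python3 - <<'E'
from plan import *
plan([.4463,-.2416],1.3177,[.4777,-.1128],-.253,pre=12,ds=5)
plan([.4463,-.2416],1.3177,[.4777,-.1128],-.253,n=40,pre=12,ds=5)
E
```

```text
[6.0, 0, 0, 0, 12, 0, 0, 0, np.float64(17.1), np.float64(2.3), 0, np.float64(-0.02), np.float64(22.2), np.float64(4.5), 0, np.float64(-0.04), np.float64(27.3), np.float64(6.6), 0, np.float64(-0.06), np.float64(32.5), np.float64(8.6), 0, np.float64(-0.08), np.float64(37.7), np.float64(10.5), 0, np.float64(-0.1), np.float64(43.0), np.float64(12.3), 0, np.float64(-0.12)]
end cm [ 0.4832 -0.0833] yaw -0.133
[6.0, 0, 0, 0, 12, 0, 0, 0, np.float64(17.1), np.float64(2.3), 0, np.float64(-0.02), np.float64(22.2), np.float64(4.5), 0, np.float64(-0.04), np.float64(27.3), np.float64(6.6), 0, np.float64(-0.06), np.float64(32.5), np.float64(8.6), 0, np.float64(-0.08), np.float64(37.7), np.float64(10.5), 0, np.float64(-0.1), np.float64(43.0), np.float64(12.3), 0, np.float64(-0.12), np.float64(48.3), np.float64(14.0), 0, np.float64(-0.14), np.float64(53.6), np.float64(15.6), 0, np.float64(-0.16), np.float64(59.0), np.float64(17.1), 0, np.float64(-0.18), np.float64(64.4), np.float64(18.4), 0, np.float64(-0.2), np.float64(69.8), np.float64(19.7), 0, np.float64(-0.22), np.float64(75.2), np.float64(20.8
[... 905 characters left out ...]
0.307), np.float64(153.4), np.float64(3.2), 0, np.float64(-0.302), np.float64(158.0), np.float64(1.2), 0, np.float64(-0.298), np.float64(162.7), np.float64(-0.6), 0, np.float64(-0.294), np.float64(167.3), np.float64(-2.5), 0, np.float64(-0.291), np.float64(172.0), np.float64(-4.3), 0, np.float64(-0.288), np.float64(176.7), np.float64(-6.0), 0, np.float64(-0.285), np.float64(181.4), np.float64(-7.7), 0, np.float64(-0.282), np.float64(186.1), np.float64(-9.4), 0, np.float64(-0.28), np.float64(190.9), np.float64(-11.0), 0, np.float64(-0.278), np.float64(195.6), np.float64(-12.6), 0, np.float64(-0.276), np.float64(200.4), np.float64(-14.1), 0, np.float64(-0.274)]
end cm [0.4784 0.0764] yaw 0.021
```

Call:
{"fn": "apply_moves", "kwargs": {
  "steps": [5, 0, 0, 0, 10, 0, 0, 0, 14, 1, 0, -0.01, 18, 3, 0, -0.025, 23, 5, 0, -0.045, 28, 7, 0, -0.065, 33, 9, 0, -0.085, 38, 10.5, 0, -0.1]
}}

```text
clock: 4.65
eef_pos: [0.4659, -0.2081, 0.0193]
eef_rot: [0.759, 0.652, 0.0, 0.0]
ft_force: [-0.3, -3.6, -1.0]
width: 0.0504
```

```bash
python3 -c "
from h import *
tray('b1')"
```

```text
t 4.75 tcp [ 0.4662 -0.2073  0.0193] az 1.42 f [ 0.3  0.3 -0.2]
p 0.61 ctr [ 0.484  -0.0869] size [0.2222 0.0928] yaw -0.1512 front [0.5006 0.0219] rear [ 0.4675 -0.1956]
```

```bash
sed -i 's/print(out);/print([float(v) for v in out]);/' plan.py; python3 -c "
from plan import *
plan([.4662,-.2073],1.42,[.484,-.0869],-.151,n=8,ds=5)
plan([.4662,-.2073],1.42,[.484,-.0869],-.151,n=16,ds=5)"
```

```text
[5.0, 2.3, 0.0, -0.02, 10.1, 4.6, 0.0, -0.04, 15.2, 6.7, 0.0, -0.06, 20.4, 8.7, 0.0, -0.08, 25.6, 10.7, 0.0, -0.1, 30.8, 12.5, 0.0, -0.12, 36.1, 14.2, 0.0, -0.14, 41.4, 15.8, 0.0, -0.16]
end cm [ 0.4864 -0.047 ] yaw 0.009
[5.0, 2.3, 0.0, -0.02, 10.1, 4.6, 0.0, -0.04, 15.2, 6.7, 0.0, -0.06, 20.4, 8.7, 0.0, -0.08, 25.6, 10.7, 0.0, -0.1, 30.8, 12.5, 0.0, -0.12, 36.1, 14.2, 0.0, -0.14, 41.4, 15.8, 0.0, -0.16, 46.8, 17.3, 0.0, -0.18, 52.1, 18.7, 0.0, -0.2, 57.5, 20.0, 0.0, -0.22, 62.9, 21.0, 0.0, -0.239, 68.1, 21.0, 0.0, -0.249, 73.0, 20.3, 0.0, -0.253, 77.9, 19.0, 0.0, -0.253, 82.7, 17.5, 0.0, -0.251]
end cm [ 0.4833 -0.0072] yaw 0.1
```

Call:
{"fn": "apply_moves", "kwargs": {
  "steps": [4, 2, 0, -0.015, 9, 4, 0, -0.035, 14, 6, 0, -0.055, 19, 8, 0, -0.075, 24, 10, 0, -0.095, 29, 12, 0, -0.115, 35, 14, 0, -0.135, 40, 15.5, 0, -0.155]
}}

```text
clock: 5.55
eef_pos: [0.4874, -0.1707, 0.0193]
eef_rot: [0.706, 0.708, 0.0, 0.0]
ft_force: [1.1, -2.1, -1.4]
width: 0.0504
```

```bash
python3 -c "
from h import *
tray('c1')
im,d=ctrl.grab_frame('scene');cv2.imwrite('pics/c2.png',cv2.resize(im[160:340,100:400],None,fx=2.5,fy=2.5))
"
```

```text
t 5.65 tcp [ 0.4875 -0.17    0.0193] az 1.5753 f [-1.2 -0.5  0.5]
p 0.74 ctr [ 0.4867 -0.048 ] size [0.2212 0.094 ] yaw -0.0043 front [0.4871 0.062 ] rear [ 0.4862 -0.158 ]
```

```bash
python3 -c "
from plan import *
plan([.4875,-.170],1.5753,[.4868,-.048],.0045,n=16,ds=5)
plan([.4875,-.170],1.5753,[.4868,-.048],.0045,n=24,ds=5)"
```

```text
[5.0, 2.3, 0.0, -0.02, 10.1, 4.6, 0.0, -0.04, 15.2, 6.7, 0.0, -0.06, 20.4, 8.8, 0.0, -0.08, 25.5, 10.0, 0.0, -0.094, 30.6, 10.3, 0.0, -0.1, 35.5, 10.0, 0.0, -0.102, 40.5, 9.3, 0.0, -0.1, 45.4, 8.3, 0.0, -0.097, 50.4, 7.2, 0.0, -0.092, 55.3, 6.1, 0.0, -0.086, 60.2, 4.9, 0.0, -0.079, 65.1, 3.8, 0.0, -0.073, 70.1, 2.7, 0.0, -0.067, 75.0, 1.7, 0.0, -0.061, 79.9, 0.7, 0.0, -0.055]
end cm [0.4804 0.0317] yaw 0.06
[5.0, 2.3, 0.0, -0.02, 10.1, 4.6, 0.0, -0.04, 15.2, 6.7, 0.0, -0.06, 20.4, 8.8, 0.0, -0.08, 25.5, 10.0, 0.0, -0.094, 30.6, 10.3, 0.0, -0.1, 35.5, 10.0, 0.0, -0.102, 40.5, 9.3, 0.0, -0.1, 45.4, 8.3, 0.0, -0.097, 50.4, 7.2, 0.0, -0.092, 55.3, 6.1, 0.0, -0.086, 60.2, 4.9, 0.0, -0.079, 65.1, 3.8, 0.0, -0.073, 70.1, 2.7, 0.0, -0.067, 75.0, 1.7, 0.0, -0.061, 79.9, 0.7, 0.0, -0.055, 84.9, -0.1, 0.0, -0.05, 89.9, -0.9, 0.0, -0.046, 94.8, -1.7, 0.0, -0.041, 99.8, -2.4, 0.0, -0.037, 104.8, -3.0, 0.0, -0.034, 109.8, -3.5, 0.0, -0.03, 114.8, -4.0, 0.0, -0.027, 119.8, -4.5, 0.0, -0.025]
end cm [0.4788 0.0717] yaw 0.029
```

```bash
python3 -c "
from plan import *
for L,k in ((.018,4),(.02,5)):
  plan([.4875,-.170],1.5753,[.4868,-.048],.0045,n=16,ds=5,L=L,kmax=k)
  plan([.4875,-.170],1.5753,[.4868,-.048],.0045,n=22,ds=5,L=L,kmax=k)"
```

```text
[5.0, 2.3, 0.0, -0.02, 10.1, 4.6, 0.0, -0.04, 15.2, 6.7, 0.0, -0.06, 20.4, 8.8, 0.0, -0.08, 25.6, 10.7, 0.0, -0.1, 30.8, 12.5, 0.0, -0.12, 36.1, 14.2, 0.0, -0.14, 41.1, 14.3, 0.0, -0.146, 45.9, 12.6, 0.0, -0.138, 50.7, 10.3, 0.0, -0.124, 55.4, 7.8, 0.0, -0.108, 60.2, 5.5, 0.0, -0.093, 65.1, 3.5, 0.0, -0.08, 69.9, 1.7, 0.0, -0.068, 74.8, 0.1, 0.0, -0.057, 79.8, -1.2, 0.0, -0.048]
end cm [0.4793 0.0316] yaw 0.053
[5.0, 2.3, 0.0, -0.02, 10.1, 4.6, 0.0, -0.04, 15.2, 6.7, 0.0, -0.06, 20.4, 8.8, 0.0, -0.08, 25.6, 10.7, 0.0, -0.1, 30.8, 12.5, 0.0, -0.12, 36.1, 14.2, 0.0, -0.14, 41.1, 14.3, 0.0, -0.146, 45.9, 12.6, 0.0, -0.138, 50.7, 10.3, 0.0, -0.124, 55.4, 7.8, 0.0, -0.108, 60.2, 5.5, 0.0, -0.093, 65.1, 3.5, 0.0, -0.08, 69.9, 1.7, 0.0, -0.068, 74.8, 0.1, 0.0, -0.057, 79.8, -1.2, 0.0, -0.048, 84.7, -2.3, 0.0, -0.041, 89.7, -3.3, 0.0, -0.035, 94.7, -4.0, 0.0, -0.029, 99.7, -4.7, 0.0, -0.025, 104.6, -5.3, 0.0, -0.021, 109.6, -5.7, 0.0, -0.018]
end cm [0.4784 0.0616] yaw 0.023
[5.0, 2.9, 0.0, -0.025, 10.2, 5.7, 0.0, -0.05, 15.3, 8.4, 0.0, -0.075, 20.6, 10.9, 0.0, -0.1, 25.9, 13.3, 0.0, -0.125,
[... 173 characters left out ...]
65.0, 2.2, 0.0, -0.07, 69.9, 0.8, 0.0, -0.06, 74.8, -0.5, 0.0, -0.052, 79.8, -1.7, 0.0, -0.045]
end cm [0.4793 0.0316] yaw 0.049
[5.0, 2.9, 0.0, -0.025, 10.2, 5.7, 0.0, -0.05, 15.3, 8.4, 0.0, -0.075, 20.6, 10.9, 0.0, -0.1, 25.9, 13.3, 0.0, -0.125, 31.1, 14.7, 0.0, -0.142, 36.1, 14.0, 0.0, -0.142, 40.9, 12.2, 0.0, -0.133, 45.6, 10.1, 0.0, -0.121, 50.4, 7.9, 0.0, -0.107, 55.2, 5.9, 0.0, -0.094, 60.1, 3.9, 0.0, -0.081, 65.0, 2.2, 0.0, -0.07, 69.9, 0.8, 0.0, -0.06, 74.8, -0.5, 0.0, -0.052, 79.8, -1.7, 0.0, -0.045, 84.7, -2.6, 0.0, -0.038, 89.7, -3.4, 0.0, -0.033, 94.7, -4.1, 0.0, -0.028, 99.7, -4.7, 0.0, -0.024, 104.7, -5.2, 0.0, -0.021, 109.6, -5.7, 0.0, -0.018]
end cm [0.4784 0.0616] yaw 0.023
```

View pics/c2.png

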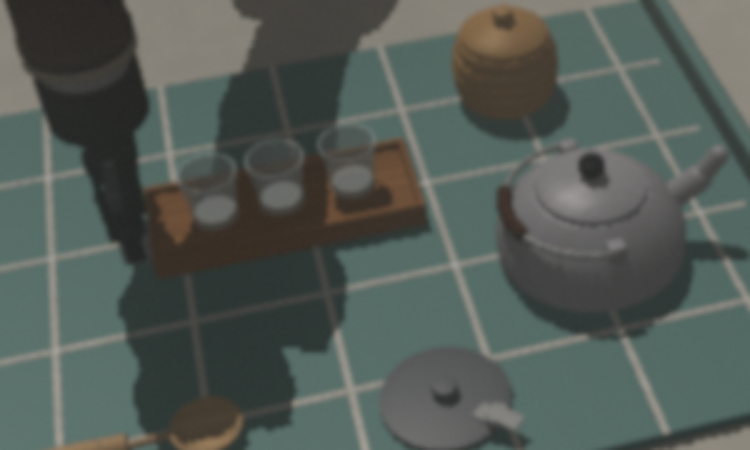

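The cups stand upright and both fingertips are flush on the rear end. I'll continue the S-curve to bring the tray onto the gap line.

Call:
{"fn": "apply_moves", "kwargs": {
  "steps": [5, 2.5, 0, -0.02, 10, 4.5, 0, -0.04, 15, 7, 0, -0.06, 20, 9, 0, -0.08, 25.5, 11, 0, -0.1, 31, 12.5, 0, -0.12, 36, 14, 0, -0.14, 41, 14.5, 0, -0.147]
}}

```text
clock: 6.5
eef_pos: [0.5016, -0.1299, 0.0193]
eef_rot: [0.652, 0.758, -0.0, 0.0]
ft_force: [0.3, -2.7, -1.2]
width: 0.0505
```

```bash
python3 -c "
from h import *
tray('d1')"
```

```text
t 6.6 tcp [ 0.5015 -0.1291  0.0193] az 1.7214 f [-0.5 -0.2 -0.3]
```

```bash
python3 -c "
from h import *
for o in ctrl.outline_of('top','tray')[:2]: print(o['p'],o['region'].sum())
tray()
from plan import *
plan([.5015,-.1291],1.7214,[.4832,-.0085],.1506,n=16,ds=5,L=.018,xc=.4768)
plan([.5015,-.1291],1.7214,[.4832,-.0085],.1506,n=12,ds=5,L=.018,xc=.4768)
"
```

```text
t 6.75 tcp [ 0.5014 -0.1299  0.0193] az 1.72 f [ 0.  -0.1 -0.3]
p 0.61 ctr [ 0.4837 -0.0083] size [0.092  0.2216] yaw 0.1644 front [0.4657 0.1002] rear [ 0.5017 -0.1168]
[5.0, -0.0, 0.0, 0.0, 10.0, -1.3, 0.0, 0.011, 15.0, -3.0, 0.0, 0.027, 20.1, -4.8, 0.0, 0.042, 25.2, -6.3, 0.0, 0.057, 30.3, -7.5, 0.0, 0.07, 35.4, -8.5, 0.0, 0.082, 40.4, -9.3, 0.0, 0.092, 45.5, -9.8, 0.0, 0.1, 50.6, -10.1, 0.0, 0.107, 55.6, -10.3, 0.0, 0.113, 60.7, -10.3, 0.0, 0.118, 65.7, -10.2, 0.0, 0.122, 70.7, -10.0, 0.0, 0.126, 75.7, -9.7, 0.0, 0.129, 80.7, -9.3, 0.0, 0.131]
end cm [0.4778 0.0712] yaw 0.019
[5.0, -0.0, 0.0, 0.0, 10.0, -1.3, 0.0, 0.011, 15.0, -3.0, 0.0, 0.027, 20.1, -4.8, 0.0, 0.042, 25.2, -6.3, 0.0, 0.057, 30.3, -7.5, 0.0, 0.07, 35.4, -8.5, 0.0, 0.082, 40.4, -9.3, 0.0, 0.092, 45.5, -9.8, 0.0, 0.1, 50.6, -10.1, 0.0, 0.107, 55.6, -10.3, 0.0, 0.113, 60.7, -10.3, 0.0, 0.118]
end cm [0.4783 0.0513] yaw 0.032
```

```bash
python3 -c "
import numpy as np
D=121.5;cm=np.zeros(2);a=0;o=[]
for k in [0,0,0,-2,-5,-5,-5,-5,-5,-5,-2]:
    a+=k*.005; cm+=5*np.array([np.cos(a),-np.sin(a)])
    p=cm+D*np.array([1-np.cos(a),np.sin(a)]);o.append((p[0].round(1),p[1].round(1),0,round(-a,3)))
print(o,cm,a)
y=.1506;h=np.array([-np.sin(y),np.cos(y)]);r=np.array([h[1],-h[0]]);print(np.array([.4834,-.0085])+(cm[0]*h+cm[1]*r)/1e3,y+a)
"
```

```text
[(np.float64(5.0), np.float64(0.0), 0, -0.0), (np.float64(10.0), np.float64(0.0), 0, -0.0), (np.float64(15.0), np.float64(0.0), 0, -0.0), (np.float64(20.0), np.float64(-1.2), 0, 0.01), (np.float64(25.1), np.float64(-4.0), 0, 0.035), (np.float64(30.2), np.float64(-6.8), 0, 0.06), (np.float64(35.4), np.float64(-9.4), 0, 0.085), (np.float64(40.7), np.float64(-11.8), 0, 0.11), (np.float64(46.0), np.float64(-14.2), 0, 0.135), (np.float64(51.4), np.float64(-16.4), 0, 0.16), (np.float64(56.5), np.float64(-16.7), 0, 0.17)] [54.75798628  3.81361772] -0.17
[0.47895504 0.04621036] -0.0194
```

Call:
{"fn": "apply_moves", "kwargs": {
  "steps": [5, 0, 0, 0, 10, 0, 0, 0, 15, 0, 0, 0, 20, 0, 0, 0, 25, 0, 0, 0, 30, -1.2, 0, 0.01, 35, -4, 0, 0.035, 40, -7, 0, 0.06]
}}

```text
clock: 7.55
eef_pos: [0.4883, -0.0914, 0.0193]
eef_rot: [0.676, 0.737, 0.0, 0.0]
ft_force: [0.3, -2.8, 0.8]
width: 0.0502
```

```bash
python3 -c "
from h import *
tray('e1');tray()
for nm,z in (('kettle',.037),('honey_pot',.045)):
    o=ctrl.outline_of('top',nm)
    if o:
        c=max(cv2.findContours(o[0]['region'].astype(np.uint8),0,1)[0],key=cv2.contourArea)[:,0,:];print(nm,circ(plane(ctrl.camera_model('top'),c,z)).round(4))
"
```

```text
t 7.65 tcp [ 0.4879 -0.0907  0.0193] az 1.6593 f [0.1 0.8 1. ]
p 0.57 ctr [0.4781 0.0298] size [0.0897 0.2194] yaw 0.0878 front [0.4684 0.1394] rear [ 0.4877 -0.0798]
t 7.75 tcp [ 0.4884 -0.091   0.0193] az 1.6607 f [-0.3 -0.1 -0.5]
p 0.98 ctr [0.4781 0.0304] size [0.0904 0.22  ] yaw 0.0824 front [0.469 0.14 ] rear [ 0.4871 -0.0793]
kettle [0.6018 0.1812 0.076 ]
honey_pot [0.3802 0.1673 0.0471]
```

View pics/e1.png

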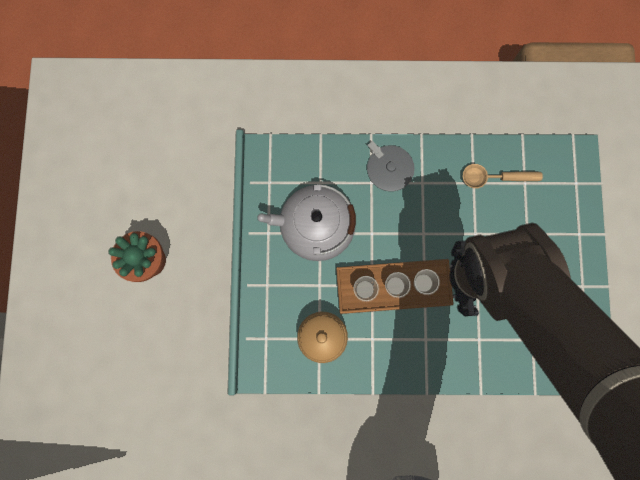

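Call:
{"fn": "apply_moves", "kwargs": {
  "steps": [4, -2.3, 0, 0.02, 8, -4.6, 0, 0.04, 12, -6.8, 0, 0.06, 16.4, -8.9, 0, 0.081, 20, -8.6, 0, 0.081, 24, -8.3, 0, 0.081]
}}

```text
clock: 8.45
eef_pos: [0.478, -0.0683, 0.0193]
eef_rot: [0.704, 0.71, -0.0, -0.0]
ft_force: [0.1, -2.7, 0.2]
width: 0.0503
```

```bash
python3 -c "
from h import *
tray('f1');tray()
"
```

```text
t 8.55 tcp [ 0.4781 -0.0674  0.0193] az 1.5801 f [ 1.2  0.6 -0.9]
p 0.6 ctr [0.4773 0.0531] size [0.0887 0.2196] yaw 0.0111 front [0.4761 0.1631] rear [ 0.4785 -0.0569]
t 8.65 tcp [ 0.4783 -0.0677  0.0193] az 1.5798 f [-0.5 -0.2  0.3]
p 0.57 ctr [0.4764 0.0534] size [0.0906 0.2194] yaw 0.0111 front [0.4752 0.1634] rear [ 0.4776 -0.0566]
```

Call:
{"fn": "apply_moves", "kwargs": {
  "steps": [4, -0.4, 0, 0.004, 9, -0.8, 0, 0.007, 14, -1.1, 0, 0.01, 19, -1.1, 0, 0.01, 24, -1.1, 0, 0.01, 29, -1.1, 0, 0.01, 34, -1.0, 0, 0.01, 39, -1.0, 0, 0.01]
}}

```text
clock: 9.45
eef_pos: [0.4768, -0.0292, 0.0193]
eef_rot: [0.708, 0.706, -0.0, -0.0]
ft_force: [0.4, -3.6, 0.0]
width: 0.0503
```

```bash
python3 -c "
from h import *
tray('g1');tray()
"
```

```text
t 9.55 tcp [ 0.4769 -0.0283  0.0193] az 1.5701 f [-0.3  0.4 -0.9]
p 0.74 ctr [0.4778 0.0937] size [0.2201 0.0922] yaw -0.0015 front [0.4779 0.2037] rear [ 0.4776 -0.0163]
t 9.65 tcp [ 0.477  -0.0287  0.0193] az 1.5698 f [0.2 0.4 0.6]
p 0.84 ctr [0.4769 0.0933] size [0.2193 0.0901] yaw -0.0013 front [0.4771 0.2033] rear [ 0.4768 -0.0167]
```

Call:
{"fn": "apply_moves", "kwargs": {
  "steps": [5, 0, 0, 0, 10, 0, 0, 0, 15, 0, 0, 0, 20, 0, 0, 0, 25, 0, 0, 0, 30, 0, 0, 0, 35, 0, 0, 0, 40, 0, 0, 0]
}}

```text
clock: 10.45
eef_pos: [0.4769, 0.0108, 0.0193]
eef_rot: [0.708, 0.706, -0.0, 0.0]
ft_force: [0.0, -3.8, -0.2]
width: 0.0504
```

Call:
{"fn": "apply_moves", "kwargs": {
  "steps": [5, 0, 0, 0, 10, 0, 0, 0, 15, 0, 0, 0, 20, 0, 0, 0, 25, 0, 0, 0, 30, 0, 0, 0, 35, 0, 0, 0, 40, 0, 0, 0]
}}

```text
clock: 11.25
eef_pos: [0.477, 0.0508, 0.0193]
eef_rot: [0.708, 0.706, -0.0, 0.0]
ft_force: [-0.8, -4.0, 0.6]
width: 0.0504
```

```bash
python3 -c "
from h import *
tray('i1');tray()
for nm,z in (('kettle',.037),('honey_pot',.045)):
    o=ctrl.outline_of('top',nm)
    if o:
        c=max(cv2.findContours(o[0]['region'].astype(np.uint8),0,1)[0],key=cv2.contourArea)[:,0,:];print(nm,circ(plane(ctrl.camera_model('top'),c,z)).round(4))
im,d=ctrl.grab_frame('scene');cv2.imwrite('pics/i2.png',cv2.resize(im[120:320,200:470],None,fx=2.5,fy=2.5))
"
```

```text
t 11.35 tcp [0.4771 0.0519 0.0193] az 1.5701 f [ 0.5  0.1 -0.4]
p 0.57 ctr [0.477  0.1721] size [0.0907 0.2183] yaw 0.0111 front [0.4757 0.2821] rear [0.4782 0.0621]
t 11.45 tcp [0.4771 0.0514 0.0193] az 1.5699 f [0.7 0.6 0.1]
p 0.93 ctr [0.476  0.1739] size [0.0925 0.2181] yaw 0.0111 front [0.4748 0.2839] rear [0.4772 0.0639]
kettle [0.6014 0.1818 0.075 ]
honey_pot [0.3799 0.1676 0.0465]
```

View pics/i2.png

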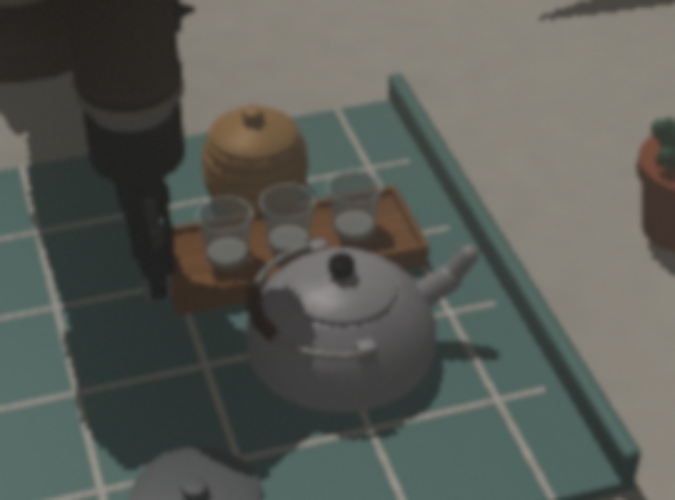

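Call:
{"fn": "apply_moves", "kwargs": {
  "steps": [5, 0, 0, 0, 10, 0, 0, 0, 15, 0, 0, 0, 20, 0, 0, 0, 25, 0, 0, 0, 29, 0, 0, 0, 33, 0, 0, 0, 36, 0, 0, 0]
}}

```text
clock: 12.4
eef_pos: [0.477, 0.0868, 0.0192]
eef_rot: [0.708, 0.707, -0.0, -0.0]
ft_force: [-0.2, -3.9, 0.3]
width: 0.0501
```

Call:
{"fn": "apply_moves", "kwargs": {
  "steps": [1.5, 0, 0, 0, 3, 0, 0, 0, 4.5, 0, 0, 0, 6, 0, 0, 0]
}}

```text
clock: 12.8
eef_pos: [0.477, 0.0924, 0.0193]
eef_rot: [0.708, 0.706, -0.0, -0.0]
ft_force: [-0.1, -2.6, -1.4]
width: 0.0506
```

```bash
python3 -c "
from h import *
tray('j1');tray()
im,d=ctrl.grab_frame('scene');cv2.imwrite('pics/j2.png',cv2.resize(im[120:320,200:470],None,fx=2.5,fy=2.5))
"
```

```text
t 12.9 tcp [0.4771 0.0928 0.0192] az 1.569 f [-0.9 -2.5 -0.5]
p 0.58 ctr [0.4771 0.2197] size [0.0904 0.2069] yaw 0.0003 front [0.477  0.3297] rear [0.4771 0.1097]
t 13.0 tcp [0.4771 0.0928 0.0193] az 1.569 f [-0.3 -1.   0.1]
p 0.85 ctr [0.4772 0.2189] size [0.2094 0.0903] yaw -0.0024 front [0.4775 0.3289] rear [0.4769 0.1089]
```

Call:
{"fn": "apply_moves", "kwargs": {
  "steps": [0.7, 0, 0, 0, 1.4, 0, 0, 0]
}}

```text
clock: 13.25
eef_pos: [0.4771, 0.0933, 0.0193]
eef_rot: [0.708, 0.706, -0.0, 0.0]
ft_force: [-0.3, -4.5, 0.0]
width: 0.0504
```

Call:
{"fn": "apply_moves", "kwargs": {
  "steps": [0.7, 0, 0, 0, 1.4, 0, 0, 0]
}}

```text
clock: 13.45
eef_pos: [0.4771, 0.095, 0.0193]
eef_rot: [0.708, 0.706, -0.0, 0.0]
ft_force: [0.3, -3.3, -0.4]
width: 0.0505
```

Call:
{"fn": "apply_moves", "kwargs": {
  "steps": [0.7, 0, 0, 0, 1.4, 0, 0, 0]
}}

```text
clock: 13.65
eef_pos: [0.4772, 0.0966, 0.0193]
eef_rot: [0.708, 0.706, 0.0, 0.0]
ft_force: [1.1, -3.9, 0.3]
width: 0.0506
```

Call:
{"fn": "apply_moves", "kwargs": {
  "steps": [0.5, 0, 0, 0, 1, 0, 0, 0]
}}

```text
clock: 13.85
eef_pos: [0.4771, 0.0976, 0.0193]
eef_rot: [0.708, 0.706, -0.0, 0.0]
ft_force: [0.0, -3.9, 0.2]
width: 0.0502
```

Call:
{"fn": "apply_moves", "kwargs": {
  "steps": [0.5, 0, 0, 0, 1, 0, 0, 0]
}}

```text
clock: 14.05
eef_pos: [0.4771, 0.0985, 0.0193]
eef_rot: [0.708, 0.706, -0.0, 0.0]
ft_force: [-0.2, -4.1, 0.6]
width: 0.0503
```

Call:
{"fn": "apply_moves", "kwargs": {
  "steps": [0.5, 0, 0, 0, 1, 0, 0, 0]
}}

```text
clock: 14.25
eef_pos: [0.4771, 0.0994, 0.0193]
eef_rot: [0.708, 0.706, -0.0, 0.0]
ft_force: [-0.1, -5.9, 0.8]
width: 0.0505
```

Call:
{"fn": "apply_moves", "kwargs": {
  "steps": [0.3, 0, 0, 0, 0.6, 0, 0, 0]
}}

```text
clock: 14.45
eef_pos: [0.4771, 0.0993, 0.0193]
eef_rot: [0.708, 0.706, -0.0, 0.0]
ft_force: [0.3, -6.5, 2.9]
width: 0.05
```

```bash
python3 -c "
from h import *
tray('k1')
im,d=ctrl.grab_frame('scene');cv2.imwrite('pics/k2.png',cv2.resize(im[120:320,200:470],None,fx=2.5,fy=2.5))
"
```

```text
t 14.55 tcp [0.4771 0.0993 0.0193] az 1.5683 f [ 1.  -6.4  1.7]
p 0.81 ctr [0.4772 0.2279] size [0.2044 0.0903] yaw -0.0025 front [0.4775 0.3379] rear [0.477  0.1179]
```

View pics/k2.png

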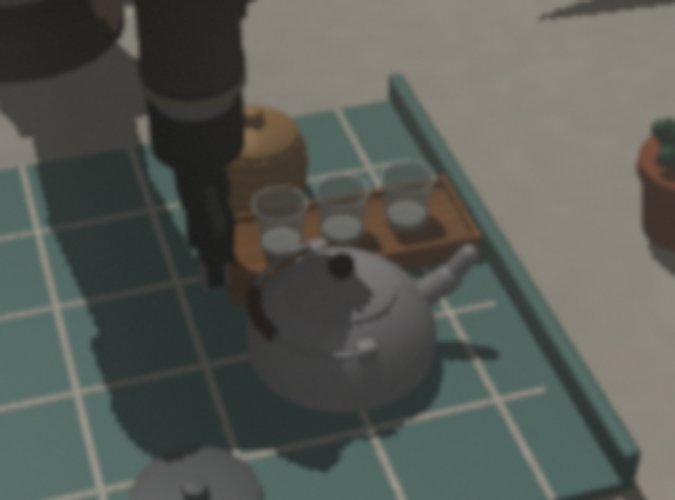

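The tray's leading end is against the end tile: the TCP has stopped moving and a steady 6.5 N remains. I'll back away along -y, then lift.

Call:
{"fn": "apply_moves", "kwargs": {
  "steps": [-2, 0, 0, 0, -6, 0, 0, 0, -14, 0, 0, 0, -24, 0, 0, 0, -36, 0, 0, 0, -50, 0, 0, 0, -65, 0, 0, 0, -80, 0, 0, 0]
}}

```text
clock: 15.4
eef_pos: [0.4768, 0.0184, 0.0193]
eef_rot: [0.708, 0.706, -0.0, 0.0]
ft_force: [-0.6, 0.0, 0.9]
width: 0.0505
```

Call:
{"fn": "apply_moves", "kwargs": {
  "steps": [-15, 0, -20, 0, -35, 0, -50, 0, -60, 0, -80, 0, -90, 0, -110, 0, -120, 0, -130, 0, -150, 0, -150, 0, -150, 0, -150, 0, -150, 0, -150, 0]
}}

```text
clock: 16.2
eef_pos: [0.4763, -0.1313, 0.1695]
eef_rot: [0.709, 0.705, 0.0, 0.0]
ft_force: [-0.8, 0.3, -0.3]
width: 0.0501
```

```bash
python3 -c "
from h import *
tray('l1');tray()
for nm,z in (('kettle',.037),('honey_pot',.045)):
    o=ctrl.outline_of('top',nm)
    if o:
        c=max(cv2.findContours(o[0]['region'].astype(np.uint8),0,1)[0],key=cv2.contourArea)[:,0,:];print(nm,circ(plane(ctrl.camera_model('top'),c,z)).round(4))
im=cv2.imread('pics/l1.png');cv2.imwrite('pics/l2.png',cv2.resize(im[150:380,220:480],None,fx=2.5,fy=2.5))
"
```

```text
t 16.3 tcp [ 0.476  -0.1294  0.1687] az 1.5691 f [0.5 0.1 0.2]
p 0.57 ctr [0.4784 0.2194] size [0.2216 0.0953] yaw -0.0085 front [0.4793 0.3294] rear [0.4775 0.1094]
t 16.4 tcp [ 0.4762 -0.1288  0.1686] az 1.5704 f [ 0.2 -1.  -0.3]
p 0.71 ctr [0.4763 0.2194] size [0.2215 0.0921] yaw -0.0027 front [0.4766 0.3294] rear [0.476  0.1094]
kettle [0.6014 0.181  0.0755]
honey_pot [0.3799 0.1673 0.0473]
```

View pics/l2.png

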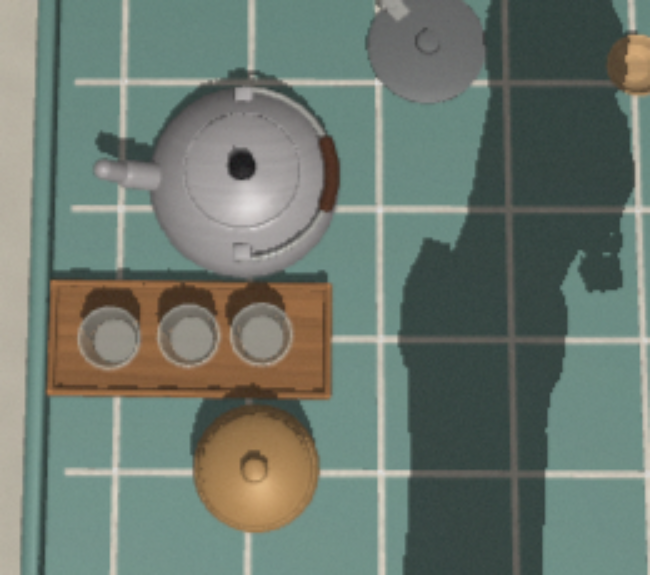

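The tray's left end, at crop column ~50, meets the end tile. The three cups stand at (110,335), (190,335) and (262,335), between the kettle above and the honey pot below. The robot is well clear, so I'll hand in.

```bash
python3 -c "
from workcell import ctrl
print(ctrl.job_done())"
```

```text
the job is handed in; nothing more can be done
None
```

The tray is through the gap and resting against the end tile, with all three cups upright on it. I handed the job in at about 16.4 s of the 72 s allowed; the system reported no verdict.

I pushed only on the tray's rear end, with both fingertips of the part-open gripper. A gentle S-curve turned it onto the gap's middle line, then it went straight through at about 5 cm/s, with the wrist reading about 4 N or less. The last millimetres were slower, until the tray stopped with a steady 6.5 N. After that I backed the arm off and lifted clear.

Last checks, from the top camera with the arm withdrawn:
- **Tray:** the front is at y ≈ 0.329 m and I estimate the end tile's face at 0.328–0.331 m. Its yaw is within 0.01 rad of square.
- **Kettle and honey pot:** both measure within 1 mm of where they started.
- **Lid, spoon and plant:** I did not re-measure these. The arm stayed away from them.
- **Disagreements:** while the gripper was in the way, the tray outline came out 11–16 mm short and put the front up to 9 mm too far along. One look found no tray at all. For those I relied on the tool position, and the clear views afterwards agreed with it.

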